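Load battery packs into a spring-armed test fixture

TASK

Put the battery packs on charge test: pull the fixture's isolating knob fully out, push the sprung contact arm back by its bail until its sear catches and holds it, and stand every pack that is on the bench upright in a nest of the fixture, one per nest (any nests, any order). Then press the trigger paddle so that the arm springs down onto the packs, and push the knob fully home again; the knob must never be home while the arm is up. Leave the tape roll, screwdriver and wire spool where they are.

Things in the scene. Friction and masses are not known exactly. Their poses are not given: they have to be found in the camera images.
- fixture: The test fixture, fixed to the bench: aluminium base plate 200 (x, -100 to 100) x 365 (y, -155 to 210) x 12 mm thick. Origin on the bench; +x points from the row of four nests to the hinge (away from the robot but for some yaw), z up. Hinge towers at x 55, y -144 and 144, 70 mm tall. Knob housing at the -y end (x -10 to 50, y -200 to -155, 65 mm tall), trigger paddle at the +y end.
- hinge (a point): Middle of the contact arm's hinge axis (along the fixture's y), at fixture (55, 0, 55) mm. At joint angle 0 the arm's round contact bar, 16 mm thick, 272 mm long along y, lies over the nests, 115 mm from the axis towards -x and 7 mm below it. Cocked, the bar stands straight above the hinge (top about 180 mm over the bench) and the nests are open from above.
- nest0 (a point): Centre of the floor of nest 0 (fixture x -60 mm, y -99 mm, floor 12 mm above the bench). A nest is a shallow recess 56 mm along the fixture's x by 44 mm along its y, between grey ribs 4 mm high; the nests lie 66 mm apart. A pack stands in it with its 48 mm side along the fixture's x.
- nest1 (a point): Centre of the floor of nest 1 (fixture x -60 mm, y -33 mm, floor 12 mm above the bench). A nest is a shallow recess 56 mm along the fixture's x by 44 mm along its y, between grey ribs 4 mm high; the nests lie 66 mm apart. A pack stands in it with its 48 mm side along the fixture's x.
- nest2 (a point): Centre of the floor of nest 2 (fixture x -60 mm, y 33 mm, floor 12 mm above the bench). A nest is a shallow recess 56 mm along the fixture's x by 44 mm along its y, between grey ribs 4 mm high; the nests lie 66 mm apart. A pack stands in it with its 48 mm side along the fixture's x.
- nest3 (a point): Centre of the floor of nest 3 (fixture x -60 mm, y 99 mm, floor 12 mm above the bench). A nest is a shallow recess 56 mm along the fixture's x by 44 mm along its y, between grey ribs 4 mm high; the nests lie 66 mm apart. A pack stands in it with its 48 mm side along the fixture's x.
- contact_arm (a joint): Angle (rad) of the sprung contact arm. 0: down on its stop over empty nests (start); about 0.05: resting on packs; about 1.53: cocked, held by the sear. It must be pushed to about 1.70 for the sear to snap under it (end stop 1.8). It swings up as the angle grows. A spring (0.35 N m at 0, 0.9 N m at 1.7) with a damper throws it back down in about a second.
- bail_bar (a point): Middle of the crossbar of the arm's wire cocking bail: 10 mm thick, along the fixture's y, 80 mm clear between its legs, open below. It runs on a 100 mm arc about the hinge, at -0.65 rad + joint contact_arm from the vertical, positive to the fixture's +x: at start it leans to the robot, 135 mm over the bench; cocked it leans away, 117 mm high, 78 mm beyond the hinge. Push it to +x (up to 20 N).
- trigger (a joint): Angle (rad) of the sear pawl with its trigger paddle. 0: at rest (the sear props the cocked arm up); pressing the paddle down increases it, stop at 0.55. The cocked arm is let go at about 0.2 to 0.35 (well pressed). It also moves by itself while the arm is being cocked and springs back.
- trigger_pad (a point): Middle of the top face of the trigger paddle, a dark steel plate 34 mm (x) x 36 mm (y) near the +y end of the fixture, top 42 mm above the bench at rest, with nothing above it. Press it straight down 14 to 19 mm (2 to 8 N).
- knob (a joint): Travel (m) of the isolating knob, a detented slide. 0: fully home (start); 0.025: fully out. It slides out along the fixture's -y; an over-centre detent holds it at either end and snaps it to the nearer one; about 5 N start it moving.
- knob_grip (a point): Centre of the knob: a black cylinder of 28 mm diameter and 22 mm length, axis level along the fixture's y, 45 mm above the bench, at the fixture's -y end; 14 mm of 10 mm shaft shows behind it when home. It can be pinched from above with the fingers on its +x and -x sides.
- pack0: A black battery pack, 48 mm (its x) x 38 mm (its y) x 34 mm tall, 0.08 to 0.17 kg, with pale labels on its two long sides and two brass contact strips on top; origin at the centre of its underside, z up. It stands upright on the bench; three or four packs are there; an absent one has no reading.
- pack1: A black battery pack, 48 mm (its x) x 38 mm (its y) x 34 mm tall, 0.08 to 0.17 kg, with pale labels on its two long sides and two brass contact strips on top; origin at the centre of its underside, z up. It stands upright on the bench; three or four packs are there; an absent one has no reading.
- pack2: A black battery pack, 48 mm (its x) x 38 mm (its y) x 34 mm tall, 0.08 to 0.17 kg, with pale labels on its two long sides and two brass contact strips on top; origin at the centre of its underside, z up. It stands upright on the bench; three or four packs are there; an absent one has no reading.
- pack3: A black battery pack, 48 mm (its x) x 38 mm (its y) x 34 mm tall, 0.08 to 0.17 kg, with pale labels on its two long sides and two brass contact strips on top; origin at the centre of its underside, z up. It stands upright on the bench; three or four packs are there; an absent one has no reading.
- tape: Bystander: a roll of grey tape, 90 mm diameter, 24 mm tall, lying on the bench; origin at the centre of its underside.
- driver: Bystander: a screwdriver lying on the bench; origin under its middle.
- spool: Bystander: a spool of copper wire with grey flanges, 70 mm diameter, 50 mm tall, standing on its end; origin at the centre of its underside.
Things that resemble listed ones, but are neither listed nor needed, are in the scene too. Leave any green look-alike of the pack0 alone.

How it is judged:
On the way, in this order (a step that is already met when the one before it is completed fails the run):
1. the knob is fully out (value of joint knob above 0.021 m), for 0.2 s.
2. the arm is cocked: held back by its sear alone, untouched (value of joint contact_arm above 1.45 rad and contact force between the fingers and contact_arm below 0.05 N and velocity of joint contact_arm between -0.05 and 0.05 rad/s), for 0.3 s.
3. every pack stands upright in a nest, let go, with the arm still cocked (all of step 2 and (horizontal distance between pack0 and nest0 below 0.009 m or horizontal distance between pack0 and nest1 below 0.009 m or horizontal distance between pack0 and nest2 below 0.009 m or horizontal distance between pack0 and nest3 below 0.009 m) and height (world z) of each of pack0, pack1, pack2, pack3 below 0.016 m and angle between each of pack0, pack1, pack2, pack3's own z axis and vertical below 0.08 rad and angle between the x axis of each of pack0, pack1, pack2, pack3 and the x axis of fixture, either way round below 0.25 rad and (horizontal distance between pack1 and nest0 below 0.009 m or horizontal distance between pack1 and nest1 below 0.009 m or horizontal distance between pack1 and nest2 below 0.009 m or horizontal distance between pack1 and nest3 below 0.009 m) and (horizontal distance between pack2 and nest0 below 0.009 m or horizontal distance between pack2 and nest1 below 0.009 m or horizontal distance between pack2 and nest2 below 0.009 m or horizontal distance between pack2 and nest3 below 0.009 m) and (horizontal distance between pack3 and nest0 below 0.009 m or horizontal distance between pack3 and nest1 below 0.009 m or horizontal distance between pack3 and nest2 below 0.009 m or horizontal distance between pack3 and nest3 below 0.009 m) and contact force between the fingers and pack0 below 0.05 N and contact force between the fingers and pack1 below 0.05 N and contact force between the fingers and pack2 below 0.05 N and contact force between the fingers and pack3 below 0.05 N), for 0.2 s.
4. the arm has sprung down onto the packs, knob still out (value of joint contact_arm between 0.025 and 0.12 rad and value of joint knob above 0.015 m), for 0.2 s.
5. the knob is fully home (value of joint knob below 0.004 m), for 0.2 s.
At the end, for the whole second after the job is handed in: Every pack that is there stands upright (within 0.08 rad) on the floor of a nest, within 9 mm of its centre and 0.25 rad of square, the contact arm rests down on the packs (joint between 0.025 and 0.12 rad), the knob is home (under 4 mm) and all is at rest ((horizontal distance between pack0 and nest0 below 0.009 m or horizontal distance between pack0 and nest1 below 0.009 m or horizontal distance between pack0 and nest2 below 0.009 m or horizontal distance between pack0 and nest3 below 0.009 m) and height (world z) of each of pack0, pack1, pack2, pack3 below 0.016 m and angle between each of pack0, pack1, pack2, pack3's own z axis and vertical below 0.08 rad and angle between the x axis of each of pack0, pack1, pack2, pack3 and the x axis of fixture, either way round below 0.25 rad and (horizontal distance between pack1 and nest0 below 0.009 m or horizontal distance between pack1 and nest1 below 0.009 m or horizontal distance between pack1 and nest2 below 0.009 m or horizontal distance between pack1 and nest3 below 0.009 m) and (horizontal distance between pack2 and nest0 below 0.009 m or horizontal distance between pack2 and nest1 below 0.009 m or horizontal distance between pack2 and nest2 below 0.009 m or horizontal distance between pack2 and nest3 below 0.009 m) and (horizontal distance between pack3 and nest0 below 0.009 m or horizontal distance between pack3 and nest1 below 0.009 m or horizontal distance between pack3 and nest2 below 0.009 m or horizontal distance between pack3 and nest3 below 0.009 m) and value of joint contact_arm between 0.025 and 0.12 rad and value of joint knob below 0.004 m and linear speed of each of pack0, pack1, pack2, pack3 below 0.02 m/s); the robot touches nothing.
It fails at once if the knob is home while the arm is up (value of joint knob below 0.006 m and value of joint contact_arm above 0.5 rad).
It fails at once if a bystander is moved more than 30 mm (distance of any of tape, driver, spool from where it was at the start of the episode above 0.03 m).
Of pack0, pack1, pack2, pack3 only 3 to 4 are there at a start; the rules pass over those that are not, and their reading is None.
At some moment in a run one of pack0, pack1, pack2, pack3 may be knocked a few centimetres aside while the robot is not near it.
Once in a run the grip may slacken for a moment while it holds something.
It also fails if it takes over 208 s, if anything falls off the work surface, if the arm or the gripper's body presses on something with over 40 N, if the wrist force passes 120 N, or if a joint passes its speed limit or range.

ROBOT

A 6-joint arm with a two-finger parallel gripper is mounted at the origin on the work surface. World frame = base frame: x ahead of the robot, y to its left, z up, the work surface at z = 0. Lengths are in m, angles in rad, forces in N, time in s.
With the tool pointing down it reaches from about 0.275 to 0.85 m from the base axis. Payload 19 kg.
Tool frame: the origin (TCP) lies between the finger pads; the fingertips stand 11 mm ahead of it and the grasp point (between the pads) lies 8 mm behind it; z points along the fingers, y is the line along which they close (so a half turn about z gives the same grasp; the last joint's range is limited). The gripper opens to 85 mm and grips with 20 to 120 N. Pads are 22 mm wide; open, the fingers measure 114 mm over their backs; the gripper's body (76 mm by 85 mm) begins 54 mm behind the grasp point. The pads swing forward as they close: fully open they stand 13 mm farther back than shut.
Start: joints at [1.139, 0.15, 1.437, -0, 1.554, -0.134], TCP at [0.169, 0.55, 0.242] pointing down, gripper open.
Joint ranges: [-2.8, 2.8], [-0.68, 2.1], [0.12, 2.68], [-1.39, 4.53], [0.16, 2.79], [-2.81, 2.81]. Speed limits (rad/s): [1.89, 1.89, 2.22, 3.01, 3.01, 3.01].

INTERFACE

Orientations are given as a unit quaternion [x, y, z, w].
In Python, from station import * gives the robot as it stands.
- The arm moves only by the shell command python3 -m jog 'ROWS'. ROWS is JSON, a list of rows, each a list of 7 numbers: the turn, a rotation vector about the tool's x, y, z in rad, then the shift along the tool's x, y, z in mm, then the gripper command: -1 is fully open, 1 is shut, values between are in proportion. In form: [[ax, ay, az, tx, ty, tz, fingers], ...]. A call has 1 to 20 rows; each row shifts and turns the commanded pose from where the row before left it, along the tool's axes as they then stand; what a row does not reach is not made up. A row lasts 1/12 s, in which the tool goes at most 41.7 mm and 7.16 degrees, less where a joint would pass 70% of its speed; a pose out of reach is approached as far as the arm can. A call with a gripper value outside its range is refused whole. The fingers move at their own pace and stop on an object; the grip force is fixed at half the most. Time passes only in rows, so rows that do not move let the fingers close. It gives the time, the measured TCP pose, the force, the opening and the grip force at its end, in the units of the state.
- get_state(): the state, without advancing time (a new reading comes with each control period).
- camera(name): name is "side" or "top"; returns the picture (480x640x3 uint8, blue, green, red); there is no depth.
- camera_params(name): a dict with "K" (3x3 intrinsics, pixels), "D" ([k1, k2, p1, p2, k3] as OpenCV has them; the pictures are not rectified), "xyz" and "rotation" of the camera in the world. Camera axes: x right, y up, looking along -z (the intrinsics and any distortion apply to the point x, -y, -z); pixel columns grow to the right and rows downward; lengths in m; the calibration is good to about 2 mm. A picture is of the moment at which its call begins. camera_params takes no time and is no camera call.
- hand_in(): hands the job in; it is judged then, once.
Trained networks look in the newest picture that a camera, given by its name, has taken for a name from the list of things; names that differ only in an ending like _2 or _b are one class to them, and where a whole thing is asked for, a point or a joint stands for the part that bears it (a point fixed in the world has none). Each returns a list of dicts, best first, with "confidence" (0 to 1); they miss things now and then, are a little off and sometimes report something else, mostly with a low value. They report only what shows in the picture. A call takes as long as a camera call. They do not tell look-alikes from the thing itself.
- cut_out(name, camera): "region" (480x640 bool, what is visible of it) and "rect" ([left, top, right, bottom] in pixels, round what is visible of it).
The state is a dict: "t": time; "qpos": joint angles; "joint_vel": joint speeds; "tau": joint torques, N m; "ee_pos": TCP position; "orientation": TCP orientation; "force": force on the tool from outside, world axes, zero at the start; "moment": the same for the moment, N m; "opening": finger opening in m; "finger_force": force on a finger pad.
Only numpy, scipy, OpenCV 4.12 (cv2) and the standard library are available. Lean on these libraries where they do the work, as an engineer would, in place of code of your own. Each camera call takes 0.05 s, during which the arm holds its last target. There are 200 camera calls.

## Working session

There is one attempt and no reset: what is moved stays moved. The work goes in short steps, Python scripts to look and compute and a shell command to move; the robot and the scene stay as the last step left them, time stands still between calls to the robot, and variables do not carry over. Pictures are saved under pics/ and viewed, at most 14 in all, crops included, and the job is handed in when it is done.

```bash
ls; mkdir -p pics; python3 - <<'E'
from station import *
import cv2, numpy as np
s=get_state(); print({k:np.round(v,3).tolist() for k,v in s.items()})
for c in("side","top"):
    cv2.imwrite(f"pics/{c}0.png",camera(c)); p=camera_params(c); print(c,{k:np.round(v,4).tolist() for k,v in p.items()})
    for n in ["fixture","pack0","knob_grip","trigger_pad","bail_bar","tape","driver","spool"]:
        print(n,[(round(d['confidence'],2),[int(x) for x in d['rect']]) for d in cut_out(n,c)])
E
```

```text
pics
{'t': 0.0, 'qpos': [1.139, 0.151, 1.438, -0.0, 1.554, -0.134], 'joint_vel': [0.003, -0.001, -0.0, 0.0, 0.0, -0.0], 'tau': [-0.003, -71.307, -57.086, -0.001, 0.009, -0.0], 'ee_pos': [0.169, 0.549, 0.242], 'orientation': [0.148, 0.989, -0.001, -0.0], 'force': [0.272, -0.288, -0.153], 'moment': [0.006, -0.036, 0.046], 'finger_force': 0.0, 'opening': 0.086}
side {'K': [[552.514, 0.0, 313.7184], [0.0, 552.514, 233.9743], [0.0, 0.0, 1.0]], 'D': [-0.1036, 0.0, 0.0, 0.0, 0.0], 'xyz': [0.1248, -0.9581, 0.7342], 'rotation': [0.4797, -0.117, -0.1985, 0.8466]}
fixture [(0.8, [220, 218, 372, 326]), (0.67, [320, 373, 346, 401])]
pack0 [(0.76, [316, 371, 346, 404]), (0.71, [239, 189, 262, 208]), (0.69, [365, 361, 400, 391]), (0.69, [264, 175, 279, 193]), (0.65, [207, 204, 223, 229])]
knob_grip [(0.51, [353, 306, 372, 322])]
trigger_pad [(0.72, [242, 223, 271, 235])]
bail_bar [(0.75, [244, 216, 354, 303])]
tape [(0.92, [288, 193, 319, 218]), (0.19, [354, 298, 367, 318])]
driver [(0.95, [335, 239, 407, 257])]
spool [(0.92, [420, 294, 461, 338]), (0.25, [333, 241, 410, 256])]
top {'K': [[519.4279, 0.0, 326.7556], [0.0, 519.4279, 234.5332], [0.0, 0.0, 1.0]], 'D': [0.0424, 0.0, 0.0, 0.0, 0.0], 'xyz': [0.4781, 0.0255, 1.2272], 'rotation': [-0.0442, 0.0458, 0.7129, -0.6983]}
fixture [(0.93, [248, 215, 447, 317]), (0.5, [252, 256, 275, 293])]
pack0 [(0.92, [167, 244, 189, 266]), (0.81, [185, 295, 213, 316]), (0.8, [145, 202, 173, 229]), (0.79, [492, 249, 512, 274]), (0.6, [483, 292, 508, 317])]
knob_grip [(0.47, [433, 234, 447, 250])]
trigger_pad [(0.62, [254, 261, 275, 293]), (0.18, [333, 139, 350, 225])]
bail_bar [(0.62, [263, 234, 405, 299])]
tape [(0.91, [206, 184, 244, 224])]
driver [(0.78, [335, 142, 352, 207])]
spool [(0.6, [441, 170, 478, 206])]
```

```bash
python3 - <<'E'
import cv2
t=cv2.imread("pics/top0.png"); cv2.imwrite("pics/top0z.png",cv2.resize(t[120:345,130:530],(800,450),interpolation=cv2.INTER_CUBIC))
s=cv2.imread("pics/side0.png"); cv2.imwrite("pics/side0z.png",cv2.resize(s[160:420,190:480],None,fx=2.3,fy=2.3,interpolation=cv2.INTER_CUBIC))
E
```

```text
(no output)
```

View pics/top0z.png

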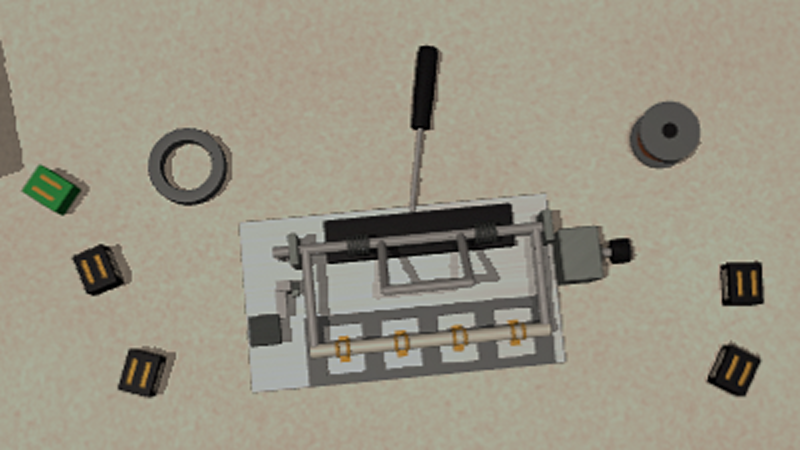

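View pics/side0z.png

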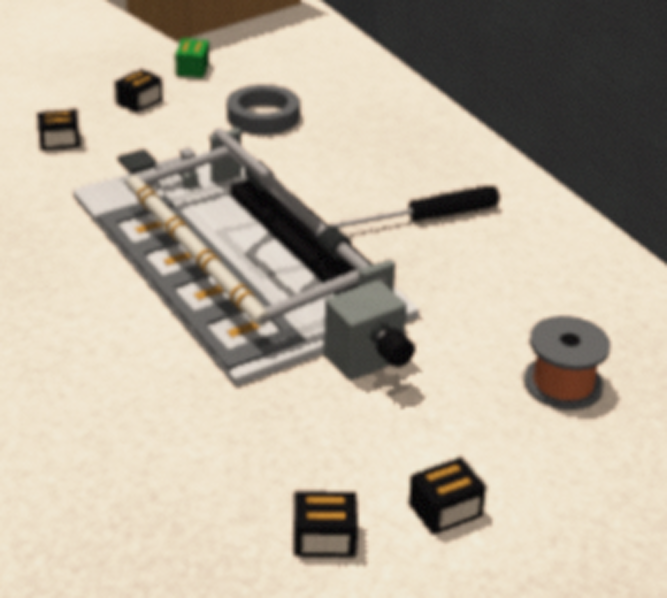

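Top view (full-frame px): black packs at (179,255), (201,306), (501,262), (497,305); green look-alike at (156,215), to be left alone. The knob is at (440,245), the paddle at (262,285), and the contact bar runs from (286,296) to (404,284). The side view agrees, with all four black packs standing.

```bash
cat > h.py <<'E'
from station import *
import cv2, numpy as np, json
from scipy.spatial.transform import Rotation as Ro
from scipy.optimize import least_squares, minimize
def proj(c,X):
    p=camera_params(c); R=Ro.from_quat(p["rotation"]).as_matrix()
    P=((np.atleast_2d(X)-p["xyz"])@R)*[1,-1,-1]
    return cv2.projectPoints(P,np.zeros(3),np.zeros(3),np.array(p["K"]),np.array(p["D"]))[0][:,0]
def place(L,x,y,yaw,z=0):
    return Ro.from_euler("z",yaw).apply(np.atleast_2d(L))+[x,y,z]
def plane(c,uv,z):
    p=camera_params(c); R=Ro.from_quat(p["rotation"]).as_matrix()
    u=cv2.undistortPoints(np.float64([[uv]]),np.array(p["K"]),np.array(p["D"]))[0,0]
    d=R@[u[0],-u[1],-1]; return p["xyz"]+d*(z-p["xyz"][2])/d[2]
BOX=np.array([[sx*.024,sy*.019,z] for sx in(-1,1) for sy in(-1,1) for z in(0,.034)])
def iou(c,q,reg):
    m=np.zeros((1920,2560),np.uint8); h=cv2.convexHull(np.float32(proj(c,place(BOX,*q))*4+1.5))
    cv2.fillConvexPoly(m,np.int32(h),255); m=cv2.resize(m,(640,480),interpolation=cv2.INTER_AREA)/255.
    r=reg.astype(float); return np.minimum(m,r).sum()/np.maximum(m,r).sum()
def fitpack(regs,q0):  # regs {cam:region}; q=(x,y,yaw,z)
    f=lambda q:-sum(iou(c,q,r) for c,r in regs.items())
    best=None
    for dy in(0,.6,1.2,1.8,2.4):
        q=np.array([q0[0],q0[1],dy,0.])
        sim=np.vstack([q]+[q+d for d in np.diag([.008,.008,.35,.006])])
        r=minimize(f,q,method="Nelder-Mead",options=dict(initial_simplex=sim,maxfev=160))
        if best is None or r.fun<best.fun: best=r
    return best.x,-best.fun/len(regs)
def go(x,y,z,ang=None):
    """tool-frame shift (mm) and turn to a down-pointing pose; ang = wanted direction of tool y (rad, mod pi)"""
    s=get_state(); R=Ro.from_quat(s["orientation"]); a=R.as_matrix()[:,1]; now=np.arctan2(a[1],a[0])
    d=R.inv().apply(np.array([x,y,z])-s["ee_pos"])*1000
    out=dict(shift_now=np.round(d,1).tolist())
    if ang is not None:
        t=(ang-now+np.pi/2)%np.pi-np.pi/2
        R2=R*Ro.from_rotvec([0,0,-t]); out.update(az=round(-t,3),shift_after_turn=np.round(R2.inv().apply(np.array([x,y,z])-s["ee_pos"])*1000,1).tolist(),q6=round(s["qpos"][5]-t,2))
    print(out)
E
cat > m.py <<'E'
from h import *
z2=lambda u,v:(130+u/2,120+v/2); s2=lambda u,v:(190+u/2.3,160+v/2.3)
pts=[("top",z2(240,224),(100,210,12)),("top",z2(546,194),(100,-155,12)),("top",z2(565,362),(-100,-155,12)),("top",z2(252,391),(-100,210,12)),
("top",z2(312,352),(-60,136,48)),("top",z2(549,329),(-60,-136,48)),("top",z2(266,329),None),
("side",s2(236,374),(-100,-155,12)),("side",s2(75,192),(-100,210,12))]
pts=[p for p in pts if p[2]]
def res(q): return np.concatenate([proj(c,place(np.array(L)/1000,*q))[0]-uv for c,uv,L in pts])
r=least_squares(res,[.45,0,0,0]); q=r.x; print("fixture x y yaw z",np.round(q,4)); print(np.round(r.fun.reshape(-1,2),1).tolist())
for n,uvt,uvs in [("knob",z2(620,250),s2(393,346)),("pad",z2(266,329),s2(137,160))]:
    P=least_squares(lambda X:np.concatenate([proj("top",X)[0]-uvt,proj("side",X)[0]-uvs]),[.4,0,.04]).x
    F=(Ro.from_euler("z",-q[2]).apply(P-[q[0],q[1],0])*1000).round(1); print(n,P.round(4),"in fixture",F)
json.dump(q.tolist(),open("fix.json","w"))
img={c:camera(c) for c in("top","side")}; D={c:cut_out("pack0",c) for c in img}
for d in D["top"]:
    l,t,rr,b=d["rect"]; P=plane("top",((l+rr)/2,(t+b)/2),.017)
    g=img["top"][d["region"]].astype(int); green=(g[:,1]-g[:,2]).mean()>25
    s=proj("side",P+[0,0,0])[0]; m=[e for e in D["side"] if np.hypot(*(np.array([(e["rect"][0]+e["rect"][2])/2,(e["rect"][1]+e["rect"][3])/2])-s))<12]
    regs={"top":d["region"]}
    if m: regs["side"]=m[0]["region"]
    x,sc=fitpack(regs,P); print("green" if green else "black",round(d["confidence"],2),"x y yaw z",x.round(4),"iou",round(sc,2),len(regs))
E
python3 m.py
```

```text
fixture x y yaw z [ 0.5627 -0.0136  0.0745 -0.0009]
[[-0.6, -1.3], [0.1, -0.8], [0.5, -0.0], [-0.0, 0.6], [-0.7, -0.5], [0.7, -0.5], [-0.7, 2.1], [-1.6, -1.3]]
knob [ 0.5984 -0.2359  0.0474] in fixture [  19.1 -224.3   47.4]
pad [0.5182 0.1686 0.0398] in fixture [-30.8 185.   39.8]
black 0.9 x y yaw z [ 0.4628 -0.3653 -0.514  -0.0014] iou 0.93 2
black 0.83 x y yaw z [ 0.5914  0.3649  0.4171 -0.0006] iou 0.88 2Traceback (most recent call last):
  File "m.py", line 20, in <module>
    x,sc=fitpack(regs,P); print("green" if green else "black",round(d["confidence"],2),"x y yaw z",x.round(4),"iou",round(sc,2),len(regs))
         ~~~~~~~^^^^^^^^
  File "h.py", line 26, in fitpack
    r=minimize(f,q,method="Nelder-Mead",options=dict(initial_simplex=sim,maxfev=160))
    res = _minimize_neldermead(fun, x0, args, callback, bounds=bounds,
                               **options)
    fxr = func(xr)
    fx = function(np.copy(x), *(wrapper_args + args))
  File "h.py", line 21, in <lambda>
    f=lambda q:-sum(iou(c,q,r) for c,r in regs.items())
                ~~~^^^^^^^^^^^^^^^^^^^^^^^^^^^^^^^^^^^^
  File "h.py", line 21, in <genexpr>
    f=lambda q:-sum(iou(c,q,r) for c,r in regs.items())
                    ~~~^^^^^^^
  File "h.py", line 17, in iou
    m=np.zeros((1920,2560),np.uint8); h=cv2.convexHull(np.float32(proj(c,place(BOX,*q))*4+1.5))
                                                                  ~~~~^^^^^^^^^^^^^^^^^
  File "h.py", line 6, in proj
    p=camera_params(c); R=Ro.from_quat(p["rotation"]).as_matrix()
ValueError: time passes only in moves, steps and waits
```

```bash
python3 - <<'E'
s=open("h.py").read()
s=s.replace('import cv2, numpy as np, json','import cv2, numpy as np, json, functools\ncp=functools.cache(camera_params)').replace('p=camera_params(c)','p=cp(c)')
open("h.py","w").write(s)
from h import *
go(.5994,-.2365,.15,.0745)
E
```

```text
{'shift_now': [-642.4, -625.2, 92.3], 'az': np.float64(1.199), 'shift_after_turn': [-816.0, 371.0, 92.3], 'q6': np.float64(1.06)}
```

```bash
python3 -m jog '[[0,0,0.1,0,0,0,-1],[0,0,0.1,0,0,0,-1],[0,0,0.1,0,0,0,-1],[0,0,0.1,0,0,0,-1],[0,0,0.1,0,0,0,-1],[0,0,0.1,0,0,0,-1],[0,0,0.1,0,0,0,-1],[0,0,0.1,0,0,0,-1],[0,0,0.1,0,0,0,-1],[0,0,0.1,0,0,0,-1],[0,0,0.1,0,0,0,-1],[0,0,0.1,0,0,0,-1],[0,0,0,-34,15.5,0,-1],[0,0,0,-34,15.5,0,-1],[0,0,0,-34,15.5,0,-1],[0,0,0,-34,15.5,0,-1]]'
python3 -m jog '[[0,0,0,-34,15.5,0,-1],[0,0,0,-34,15.5,0,-1],[0,0,0,-34,15.5,0,-1],[0,0,0,-34,15.5,0,-1],[0,0,0,-34,15.5,0,-1],[0,0,0,-34,15.5,0,-1],[0,0,0,-34,15.5,0,-1],[0,0,0,-34,15.5,0,-1],[0,0,0,-34,15.5,0,-1],[0,0,0,-34,15.5,0,-1],[0,0,0,-34,15.5,0,-1],[0,0,0,-34,15.5,0,-1],[0,0,0,-34,15.5,0,-1],[0,0,0,-34,15.5,0,-1],[0,0,0,-34,15.5,0,-1],[0,0,0,-34,15.5,0,-1],[0,0,0,-34,15.5,30,-1],[0,0,0,-34,15.5,30,-1],[0,0,0,-34,15.5,30,-1],[0,0,0,-34,15.5,0,-1]]'
python3 -c "
from h import *
go(.5994,-.2365,.037,.0745)"
```

```text
t: 2.43
ee_pos: [0.2407, 0.4171, 0.2422]
orientation: [0.681, 0.733, -0.0, 0.0]
force: [0.9, 1.1, 0.7]
opening: 0.0853
finger_force: 0.0
t: 4.1
ee_pos: [0.591, -0.2245, 0.1586]
orientation: [0.681, 0.732, -0.001, -0.003]
force: [0.1, 0.1, 0.4]
opening: 0.0856
finger_force: 0.0
{'shift_now': [-13.0, 8.2, 121.5], 'az': np.float64(-0.001), 'shift_after_turn': [-13.0, 8.2, 121.5], 'q6': np.float64(-0.56)}
```

```bash
python3 -m jog '[[0,0,0,0,0,0,-1],[0,0,0,0,0,0,-1],[0,0,0,0,0,0,-1]]'
python3 - <<'E'
from h import *
go(.5994,-.2365,.037,.0745)
t=camera("top"); s=camera("side")
a=cv2.resize(t[190:310,380:540],None,fx=3.5,fy=3.5,interpolation=cv2.INTER_CUBIC)[:420,:400]
b=cv2.resize(s[250:370,300:420],None,fx=3.5,fy=3.5,interpolation=cv2.INTER_CUBIC)[:420,:400]
cv2.imwrite("pics/k1.png",np.hstack([a,b]))
E
```

```text
t: 4.35
ee_pos: [0.5921, -0.224, 0.164]
orientation: [0.681, 0.732, -0.0, -0.0]
force: [-0.4, -0.2, 0.4]
opening: 0.0852
finger_force: 0.0
{'shift_now': [-13.0, 6.4, 127.0], 'az': np.float64(-0.002), 'shift_after_turn': [-13.0, 6.4, 127.0], 'q6': np.float64(-0.56)}
```

View pics/k1.png

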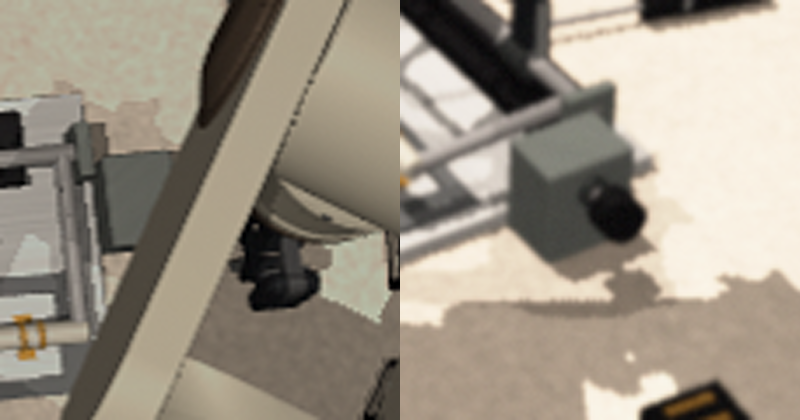

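The top crop shows only the arm over the knob area. In the side crop the knob is clear at its expected place, about px (476,312) full frame. I'll descend.

```bash
python3 -m jog '[[0,0,0,-13,6.5,0,-1],[0,0,0,0,0,30,-1],[0,0,0,0,0,30,-1],[0,0,0,0,0,30,-1],[0,0,0,0,0,20,-1],[0,0,0,0,0,16,-1],[0,0,0,0,0,0,-1],[0,0,0,0,0,0,-1],[0,0,0,0,0,0,1],[0,0,0,0,0,0,1],[0,0,0,0,0,0,1],[0,0,0,0,0,0,1],[0,0,0,0,0,0,1],[0,0,0,0,0,0,1],[0,0,0,0,0,0,1],[0,0,0,0,0,0,1],[0,0,0,0,0,0,1],[0,0,0,0,0,0,1]]'
python3 -c "
from h import *
go(.5994,-.2365,.037,.0745)"
```

```text
t: 5.95
ee_pos: [0.6007, -0.2369, 0.0391]
orientation: [0.681, 0.732, 0.001, 0.001]
force: [5.7, 0.7, 4.3]
opening: 0.0264
finger_force: 59.2
{'shift_now': [0.5, -1.3, 2.1], 'az': np.float64(-0.001), 'shift_after_turn': [0.5, -1.3, 2.1], 'q6': np.float64(-0.57)}
```

```bash
python3 -m jog '[[0,0,0,-4,0,0,1],[0,0,0,-5,0,0,1],[0,0,0,-5,0,0,1],[0,0,0,-5,0,0,1],[0,0,0,-5,0,0,1],[0,0,0,-4,0,0,1],[0,0,0,0,0,0,1],[0,0,0,0,0,0,1],[0,0,0,0,0,0,1]]'
python3 -m jog '[[0,0,0,0,0,0,-1],[0,0,0,0,0,0,-1],[0,0,0,0,0,0,-1],[0,0,0,0,0,0,-1],[0,0,0,0,0,0,-1],[0,0,0,0,0,0,-1],[0,0,0,0,0,-30,-1],[0,0,0,0,0,-30,-1],[0,0,0,0,0,-30,-1],[0,0,0,0,0,-30,-1],[0,0,0,0,0,-30,-1],[0,0,0,0,0,-10,-1]]'
python3 -c "
from h import *
f=json.load(open('fix.json'))
P=place([-.040,0,.22],f[0],f[1],f[2])[0]; go(*P,f[2]+np.pi/2)"
```

```text
t: 6.7
ee_pos: [0.6026, -0.2621, 0.0389]
orientation: [0.681, 0.733, 0.002, -0.001]
force: [3.6, 23.9, 11.2]
opening: 0.0263
finger_force: 59.9
t: 7.7
ee_pos: [0.6025, -0.2652, 0.2031]
orientation: [0.681, 0.732, 0.001, 0.003]
force: [0.6, -0.1, -0.1]
opening: 0.085
finger_force: 0.0
{'shift_now': [253.7, -61.3, -18.0], 'az': np.float64(1.569), 'shift_after_turn': [-60.9, -253.8, -18.0], 'q6': np.float64(0.96)}
```

```bash
python3 -m jog '[[0,0,0.1,0,0,-18,1],[0,0,0.1,0,0,0,1],[0,0,0.1,0,0,0,1],[0,0,0.1,0,0,0,1],[0,0,0.1,0,0,0,1],[0,0,0.1,0,0,0,1],[0,0,0.1,0,0,0,1],[0,0,0.1,0,0,0,1],[0,0,0.1,0,0,0,1],[0,0,0.1,0,0,0,1],[0,0,0.1,0,0,0,1],[0,0,0.1,0,0,0,1],[0,0,0.1,0,0,0,1],[0,0,0.1,0,0,0,1],[0,0,0.1,0,0,0,1],[0,0,0.07,0,0,0,1]]'
python3 -m jog '[[0,0,0,-8,-32,0,1],[0,0,0,-8,-32,0,1],[0,0,0,-8,-32,0,1],[0,0,0,-8,-32,0,1],[0,0,0,-8,-32,0,1],[0,0,0,-8,-32,0,1],[0,0,0,-8,-32,0,1],[0,0,0,-5,-30,0,1],[0,0,0,0,0,0,1],[0,0,0,0,0,0,1]]'
python3 - <<'E'
from h import *
f=json.load(open('fix.json'))
P=place([-.040,0,.131],f[0],f[1],f[2])[0]; go(*P,f[2]+np.pi/2)
t=camera("top"); s=camera("side")
a=cv2.resize(t[190:330,240:470],None,fx=2.6,fy=2.6,interpolation=cv2.INTER_CUBIC)[:364,:440]
b=cv2.resize(s[190:330,210:400],None,fx=2.6,fy=2.6,interpolation=cv2.INTER_CUBIC)[:364,:360]
a=cv2.resize(t[200:330,230:460],None,fx=1.9,fy=2.8); b=cv2.resize(s[180:330,210:390],(360,300)); a=cv2.resize(t[200:330,240:460],(440,260)); a=cv2.copyMakeBorder(a,0,40,0,0,0)
cv2.imwrite("pics/b1.png",np.hstack([a,b]))
E
```

```text
t: 9.03
ee_pos: [0.6016, -0.2647, 0.2156]
orientation: [0.999, 0.034, -0.0, -0.0]
force: [-0.2, 0.2, 0.1]
opening: 0.0
finger_force: 0.0
t: 9.87
ee_pos: [0.5218, -0.0147, 0.2161]
orientation: [0.999, 0.038, 0.0, 0.0]
force: [0.5, 0.0, -0.1]
opening: -0.0002
finger_force: 0.0
{'shift_now': [0.8, 2.0, 85.1], 'az': np.float64(0.001), 'shift_after_turn': [0.8, 2.0, 85.1], 'q6': np.float64(1.32)}
```

View pics/b1.png

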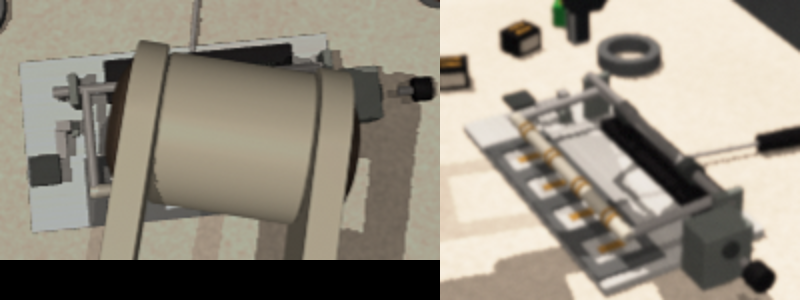

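```bash
python3 -c "
from h import *
f=json.load(open('fix.json'))
P=plane('top',(130+429/2,120+287/2),.135); print(Ro.from_euler('z',-f[2]).apply(P-[f[0],f[1],0])*1000)"
python3 -m jog '[[0,0,0,0,0,30,1],[0,0,0,0,0,30,1],[0,0,0,0,0,25,1],[0,0,0,8,0,0,1],[0,0,0,8,0,0,1],[0,0,0,7.2,0,-4.1,1],[0,0,0,7.2,0,-4.1,1],[0,0,0,7.2,0,-4.1,1],[0,0,0,8,0,-2.3,1],[0,0,0,8,0,-2.3,1],[0,0,0,8,0,-2.3,1],[0,0,0,8.3,0,-0.2,1],[0,0,0,8.3,0,-0.2,1],[0,0,0,8.3,0,-0.2,1],[0,0,0,8.1,0,1.9,1],[0,0,0,8.1,0,1.9,1],[0,0,0,8.1,0,1.9,1],[0,0,0,0,0,0,1]]'
python3 -c "
from h import *
f=json.load(open('fix.json')); s=get_state()
print(Ro.from_euler('z',-f[2]).apply(s['ee_pos']-np.array([f[0],f[1],0]))*1000,s['force'])"
```

```text
[ -6.97472296  -0.46123667 135.        ]
t: 11.47
ee_pos: [0.6345, -0.0079, 0.1473]
orientation: [0.999, 0.037, 0.001, 0.0]
force: [-4.6, -1.1, 3.7]
opening: 0.0006
finger_force: 2.5
[ 72.05454327   0.32325437 147.28883695] [-4.57552801 -1.10493996  3.65811967]
```

```bash
python3 -m jog '[[0,0,0,7.4,0,4.5,1],[0,0,0,7.4,0,4.5,1],[0,0,0,7.4,0,4.5,1],[0,0,0,7.6,0,6.4,1],[0,0,0,7.6,0,6.4,1],[0,0,0,4.8,0,5.7,1],[0,0,0,4.8,0,5.7,1],[0,0,0,2.7,0,4.2,1],[0,0,0,2.7,0,4.2,1],[0,0,0,2,0,3,1],[0,0,0,0,0,0,1],[0,0,0,0,0,0,1]]'
python3 -c "
from h import *
f=json.load(open('fix.json')); s=get_state()
print(Ro.from_euler('z',-f[2]).apply(s['ee_pos']-np.array([f[0],f[1],0]))*1000,s['force'])
s=camera('side'); cv2.imwrite('pics/b2.png',cv2.resize(s[170:330,200:400],(800,600)))"
```

```text
t: 12.47
ee_pos: [0.6879, -0.004, 0.0982]
orientation: [0.999, 0.037, 0.0, 0.0]
force: [-8.5, -0.6, 5.2]
opening: 0.0001
finger_force: 4.5
[125.59734265   0.3289229   98.20519352] [-8.45353664 -0.5785032   5.16223247]
```

View pics/b2.png

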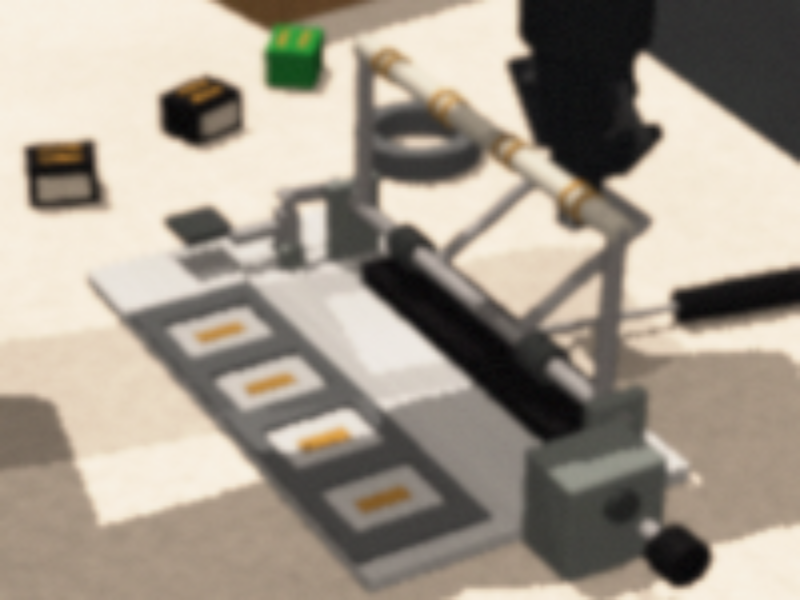

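The arm stands near upright with the bail against the fingers, around 1.70 rad. I'll push slightly further, then back off.

```bash
python3 -m jog '[[0,0,0,2,0,3,1],[0,0,0,2,0,3,1],[0,0,0,1,0,2,1],[0,0,0,0,0,0,1],[0,0,0,0,0,0,1],[0,0,0,0,0,0,1]]'
python3 -m jog '[[0,0,0,-2,0,-3,1],[0,0,0,-3,0,-4,1],[0,0,0,-3,0,-4,1],[0,0,0,-3,0,-4,1],[0,0,0,-3,0,-4,1],[0,0,0,0,0,0,1],[0,0,0,0,0,0,1],[0,0,0,0,0,0,1]]'
python3 -c "
from h import *
f=json.load(open('fix.json')); s=get_state()
print(Ro.from_euler('z',-f[2]).apply(s['ee_pos']-np.array([f[0],f[1],0]))*1000,s['force'])"
```

```text
t: 13.02
ee_pos: [0.6926, -0.0036, 0.0903]
orientation: [0.999, 0.037, 0.0, 0.0]
force: [-12.0, -1.3, 5.4]
opening: -0.0003
finger_force: 5.3
t: 13.68
ee_pos: [0.6787, -0.0044, 0.1077]
orientation: [0.999, 0.037, 0.001, 0.0]
force: [-0.2, -1.1, -0.2]
opening: 0.0002
finger_force: 0.0
[116.37746193   0.56577419 107.71414799] [-0.22775361 -1.10909907 -0.24779173]
```

```bash
python3 -m jog '[[0,0,0,-2,0,0,1],[0,0,0,0,0,-25,1],[0,0,0,0,0,-35,1],[0,0,0,0,0,-35,1],[0,0,0,0,0,-35,1],[0,0,0,-35,0,0,1],[0,0,0,-35,0,0,-1],[0,0,0,-35,0,0,-1],[0,0,0,-35,0,0,-1],[0,0,0,-35,0,0,-1],[0,0,0,-35,0,0,-1],[0,0,0,-35,0,0,-1],[0,0,0,-35,0,0,-1],[0,0,0,-35,0,0,-1],[0,0,0,0,0,0,-1],[0,0,0,0,0,0,-1]]'
sed -i '/^z2=/,/json.dump/d' m.py
cat > m.py <<'E'
from h import *
import sys
img={c:camera(c) for c in("top","side")}; D={c:cut_out("pack0",c) for c in img}
for c in img: cv2.imwrite(f"pics/last_{c}.png",img[c])
for d in D["top"]:
    l,t,rr,b=d["rect"]; P=plane("top",((l+rr)/2,(t+b)/2),.017)
    g=img["top"][d["region"]].astype(int); green=(g[:,1]-g[:,2]).mean()>25
    if green: print("green",P.round(3)); continue
    s=proj("side",P)[0]; m=[e for e in D["side"] if np.hypot(*(np.array([(e["rect"][0]+e["rect"][2])/2,(e["rect"][1]+e["rect"][3])/2])-s))<12]
    regs={"top":d["region"]}
    if m: regs["side"]=m[0]["region"]
    x,sc=fitpack(regs,P); print(round(d["confidence"],2),"x y yaw z",x.round(4),"iou",round(sc,2),len(regs))
E
python3 m.py; python3 - <<'E'
import cv2,numpy as np
t=cv2.imread("pics/last_top.png"); s=cv2.imread("pics/last_side.png")
cv2.imwrite("pics/c1.png",np.hstack([cv2.resize(t[150:350,130:530],(500,250)),cv2.resize(s[160:330,200:400],(294,250))]))
E
```

```text
t: 15.02
ee_pos: [0.3611, -0.0278, 0.2378]
orientation: [0.999, 0.036, 0.001, 0.0]
force: [0.8, 0.4, -0.1]
opening: 0.0855
finger_force: 0.0
0.83 x y yaw z [ 0.4624 -0.3649 -0.5249 -0.0011] iou 0.92 2
green [0.686 0.421 0.017]
0.72 x y yaw z [ 0.5929  0.3668  0.4215 -0.0029] iou 0.93 2
0.55 x y yaw z [ 0.4737  0.3145  2.8547 -0.0038] iou 0.78 2
```

View pics/c1.png

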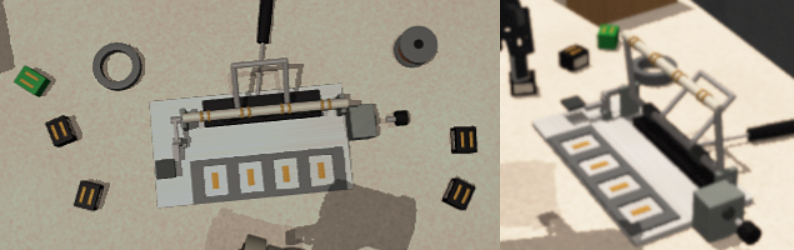

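The arm is cocked and held by itself, the knob is out, and all four nests are open.

```bash
python3 - <<'E'
from h import *
t=cv2.imread("pics/last_top.png"); f=json.load(open('fix.json'))
b=cv2.cvtColor(t,cv2.COLOR_BGR2HSV); m=cv2.inRange(b,(8,120,90),(28,255,255))
n,_,st,ce=cv2.connectedComponentsWithStats(m)
uv=[]
for y in(-.099,-.033,.033,.099):
    e=proj("top",place([-.06,y,.0125],f[0],f[1],f[2]))[0]
    i=min(range(1,n),key=lambda i:np.hypot(*(ce[i]-e))); uv.append(ce[i]); print(e.round(1),ce[i].round(1),st[i][2:])
L=[[-.06,y,.0125] for y in(-.099,-.033,.033,.099)]
W=np.array([plane("top",u,.0125) for u in uv]); print(W.round(4))
r=least_squares(lambda q:(place(L,*q)-W)[:,:2].ravel(),f[:3]).x; print(r.round(4))
json.dump(list(r)+[0],open("fix2.json","w"))
go(.4624,-.3649,.10,-.525)
E
```

```text
[387.1 285.9] [386.5 285.8] [ 6 13 57]
[358.9 288.6] [358.4 288.4] [ 6 12 54]
[330.6 291.4] [330.3 291.1] [ 6 13 58]
[302.3 294.1] [301.9 294.1] [ 5 13 56]
[[ 0.5106 -0.1156  0.0125]
 [ 0.5059 -0.05    0.0125]
 [ 0.501   0.0156  0.0125]
 [ 0.4954  0.0816  0.0125]]
[ 0.5631 -0.0125  0.0768]
{'shift_now': [74.8, 343.7, 136.8], 'az': np.float64(-0.972), 'shift_after_turn': [-241.7, 255.6, 136.8], 'q6': np.float64(0.24)}
```

```bash
python3 -m jog '[[0,0,0,7.5,34.4,0,-1],[0,0,0,7.5,34.4,0,-1],[0,0,0,7.5,34.4,0,-1],[0,0,0,7.5,34.4,0,-1],[0,0,0,7.5,34.4,0,-1],[0,0,0,7.5,34.4,0,-1],[0,0,0,7.5,34.4,0,-1],[0,0,0,7.5,34.4,0,-1],[0,0,0,7.5,34.4,0,-1],[0,0,0,7.5,34.4,0,-1]]'
python3 -m jog '[[0,0,-0.097,0,0,13.7,-1],[0,0,-0.097,0,0,13.7,-1],[0,0,-0.097,0,0,13.7,-1],[0,0,-0.097,0,0,13.7,-1],[0,0,-0.097,0,0,13.7,-1],[0,0,-0.097,0,0,13.7,-1],[0,0,-0.097,0,0,13.7,-1],[0,0,-0.097,0,0,13.7,-1],[0,0,-0.097,0,0,13.7,-1],[0,0,-0.097,0,0,13.7,-1],[0,0,0,0,0,0,-1],[0,0,0,0,0,0,-1]]'
python3 - <<'E'
from h import *
go(.4624,-.3649,.017,-.525)
t=camera("top");s=camera("side")
cv2.imwrite("pics/p1.png",np.hstack([cv2.resize(t[240:380,430:570],(400,400)),cv2.resize(s[300:440,240:380],(400,400))]))
E
```

```text
t: 16.05
ee_pos: [0.4629, -0.3672, 0.2357]
orientation: [0.999, 0.037, -0.001, -0.001]
force: [0.0, 0.7, 0.1]
opening: 0.0854
finger_force: 0.0
t: 17.05
ee_pos: [0.4621, -0.365, 0.099]
orientation: [0.868, 0.497, -0.0, -0.001]
force: [-0.3, -0.4, 0.6]
opening: 0.0854
finger_force: 0.0
{'shift_now': [0.2, 0.3, 82.0], 'az': np.float64(-0.005), 'shift_after_turn': [0.2, 0.3, 82.0], 'q6': np.float64(-0.27)}
```

View pics/p1.png

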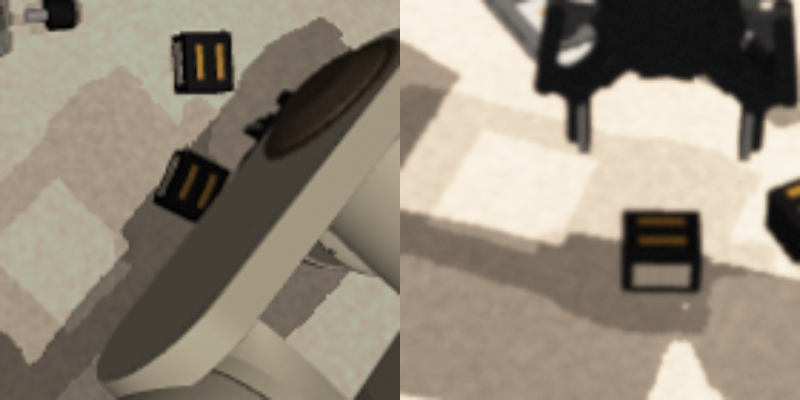

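The fingers straddle the pack, with its centre (661,250 in the crop) midway between them (575 and 750). I'll descend and grip.

```bash
python3 -m jog '[[0,0,0,0,0,25,-1],[0,0,0,0,0,25,-1],[0,0,0,0,0,22,-1],[0,0,0,0,0,10,-1],[0,0,0,0,0,0,-1],[0,0,0,0,0,0,1],[0,0,0,0,0,0,1],[0,0,0,0,0,0,1],[0,0,0,0,0,0,1],[0,0,0,0,0,0,1],[0,0,0,0,0,0,1],[0,0,0,0,0,0,1],[0,0,0,0,0,0,1],[0,0,0,0,0,0,1]]'
python3 -m jog '[[0,0,0,0,0,-15,1],[0,0,0,0,0,-20,1],[0,0,0,0,0,-20,1],[0,0,0,0,0,-20,1],[0,0,0,0,0,0,1]]'
cat > n.py <<'E'
from h import *
import sys
f=json.load(open('fix2.json')); i=int(sys.argv[1]); z=float(sys.argv[2])
P=place([-.06,-.099+.066*i,z],f[0],f[1],f[2])[0]; print(P.round(4)); go(*P,f[2])
E
python3 n.py 0 .095
```

```text
t: 18.32
ee_pos: [0.4626, -0.3659, 0.02]
orientation: [0.867, 0.498, 0.0, 0.001]
force: [-2.0, 1.8, 11.4]
opening: 0.0474
finger_force: 61.2
t: 18.73
ee_pos: [0.4632, -0.3665, 0.098]
orientation: [0.867, 0.498, 0.001, 0.003]
force: [1.1, -0.7, -0.5]
opening: 0.0474
finger_force: 61.5
[ 0.5108 -0.1158  0.095 ]
{'shift_now': [240.6, -85.0, 2.0], 'az': np.float64(-0.604), 'shift_after_turn': [246.3, 66.7, 2.0], 'q6': np.float64(-0.88)}
```

```bash
python3 -m jog '[[0,0,0,0,0,25,1],[0,0,0,0,0,25,1],[0,0,0,0,0,15,1],[0,0,0,0,0,7,1],[0,0,0,0,0,0,1],[0,0,0,0,0,-3,-0.3],[0,0,0,0,0,-4,-0.3],[0,0,0,0,0,0,-0.3],[0,0,0,0,0,0,-0.3]]'
python3 -m jog '[[0,0,0,0,0,0,1],[0,0,0,0,0,0,1],[0,0,0,0,0,0,1],[0,0,0,0,0,0,1],[0,0,0,0,0,0,1],[0,0,0,0,0,0,1],[0,0,0,0,0,0,1],[0,0,0,0,0,0,1]]'
python3 -m jog '[[0,0,0,0,0,-15,1],[0,0,0,0,0,-20,1],[0,0,0,0,0,-20,1],[0,0,0,0,0,-15,1],[0,0,0,0,0,0,1],[0,0,0,0,0,0,1]]'
python3 n.py 0 .095
```

```text
t: 19.48
ee_pos: [0.4623, -0.3656, 0.0291]
orientation: [0.867, 0.499, 0.0, 0.001]
force: [-1.4, 0.1, -1.0]
opening: 0.0555
finger_force: 0.0
t: 20.15
ee_pos: [0.4622, -0.3655, 0.029]
orientation: [0.867, 0.499, 0.0, 0.001]
force: [-3.1, 1.4, 10.8]
opening: 0.0463
finger_force: 62.3
t: 20.65
ee_pos: [0.462, -0.3653, 0.0983]
orientation: [0.867, 0.498, 0.0, 0.001]
force: [-0.3, -0.0, -2.0]
opening: 0.0467
finger_force: 62.6
[ 0.5108 -0.1158  0.095 ]
{'shift_now': [240.2, -83.3, 3.1], 'az': np.float64(-0.604), 'shift_after_turn': [245.1, 67.8, 3.1], 'q6': np.float64(-0.88)}
```

```bash
python3 -m jog '[[0,0,0,24,-8.3,0,1],[0,0,0,24,-8.3,0,1],[0,0,0,24,-8.3,0,1],[0,0,0,24,-8.3,0,1],[0,0,0,24,-8.3,0,1],[0,0,0,24,-8.3,0,1],[0,0,0,24,-8.3,0,1],[0,0,0,24,-8.3,0,1],[0,0,0,24,-8.3,0,1],[0,0,0,24,-8.3,0,1],[0,0,-0.1,0,0,0,1],[0,0,-0.1,0,0,0,1],[0,0,-0.1,0,0,0,1],[0,0,-0.1,0,0,0,1],[0,0,-0.1,0,0,0,1],[0,0,-0.104,0,0,0,1],[0,0,0,0,0,0,1],[0,0,0,0,0,0,1],[0,0,0,0,0,0,1]]'
python3 n.py 0 .0415
```

```text
t: 22.23
ee_pos: [0.5106, -0.1159, 0.0973]
orientation: [0.681, 0.733, -0.0, -0.0]
force: [-0.3, -0.9, -1.5]
opening: 0.0465
finger_force: 62.5
[ 0.5108 -0.1158  0.0415]
{'shift_now': [0.1, 0.3, 55.8], 'az': np.float64(-0.004), 'shift_after_turn': [0.1, 0.3, 55.8], 'q6': np.float64(-0.45)}
```

```bash
python3 -m jog '[[0,0,0,0,0,20,1],[0,0,0,0,0,18,1],[0,0,0,0,0,10,1],[0,0,0,0,0,4,1],[0,0,0,0,0,3,1],[0,0,0,0,0,1,1],[0,0,0,0,0,0,1],[0,0,0,0,0,0,1]]'
python3 -c "
from h import *
t=camera('top');s=camera('side')
cv2.imwrite('pics/p2.png',np.hstack([cv2.resize(t[240:340,320:440],(400,333)),cv2.resize(s[230:330,260:380],(400,333))]))"
```

```text
t: 22.9
ee_pos: [0.5112, -0.1162, 0.0427]
orientation: [0.679, 0.734, 0.0, 0.0]
force: [-0.2, -0.4, -1.9]
opening: 0.0466
finger_force: 62.5
```

View pics/p2.png

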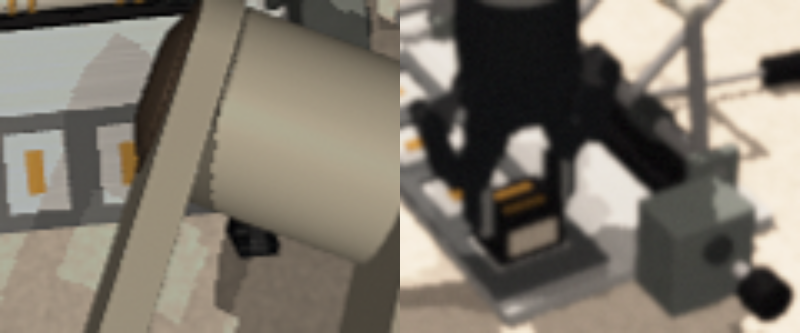

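```bash
python3 -m jog '[[0,0,0,0,0,1,1],[0,0,0,0,0,1,1],[0,0,0,0,0,0,1],[0,0,0,0,0,0,1]]'
python3 -m jog '[[0,0,0,0,0,1,1],[0,0,0,0,0,0,1],[0,0,0,0,0,0,1]]'
```

```text
t: 23.33
ee_pos: [0.5112, -0.1161, 0.041]
orientation: [0.679, 0.734, 0.0, 0.0]
force: [-4.7, 2.1, 13.6]
opening: 0.0466
finger_force: 64.2
t: 23.58
ee_pos: [0.5112, -0.1162, 0.0409]
orientation: [0.679, 0.734, 0.0, 0.001]
force: [-11.4, 2.7, 30.1]
opening: 0.0465
finger_force: 66.2
```

```bash
python3 -m jog '[[0,0,0,0,0,-1,0],[0,0,0,0,0,-1,-0.3],[0,0,0,0,0,0,-0.5],[0,0,0,0,0,0,-0.5],[0,0,0,0,0,0,-0.5],[0,0,0,0,0,-10,-0.5],[0,0,0,0,0,-25,-1],[0,0,0,0,0,-25,-1],[0,0,0,0,0,-25,-1],[0,0,0,0,0,-15,-1],[0,0,0,33,0,0,-1],[0,0,0,33,0,0,-1],[0,0,0,33,0,0,-1],[0,0,0,33,0,0,-1],[0,0,0,0,0,0,-1],[0,0,0,0,0,0,-1]]'; python3 m.py; python3 -c "
from h import *
t=cv2.imread('pics/last_top.png');s=cv2.imread('pics/last_side.png')
cv2.imwrite('pics/p3.png',np.hstack([cv2.resize(t[230:330,360:520],(480,300)),cv2.resize(s[230:350,280:400],(300,300))]))"
```

```text
t: 24.92
ee_pos: [0.5007, 0.0169, 0.1418]
orientation: [0.678, 0.735, 0.0, 0.0]
force: [0.4, 0.5, 0.3]
opening: 0.0852
finger_force: 0.0
0.9 x y yaw z [ 0.4733  0.3138 -0.2737 -0.0011] iou 0.91 2
0.89 x y yaw z [ 5.6920e-01  3.5480e-01  3.5556e+00 -2.0000e-03] iou 0.92 1
green [0.689 0.418 0.017]
```

View pics/p3.png

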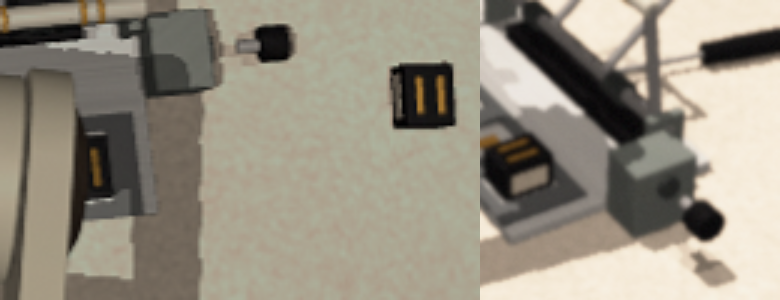

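Pack A sits in nest 0. The pack at the back left has been knocked to (.569,.355). Next I'll locate the pack at px (501,262), which the network missed.

```bash
python3 - <<'E'
from h import *
t=camera("top"); s=camera("side"); D=cut_out("pack0","side"); T=cut_out("pack0","top")
P=plane("top",(501,262),.02); e=proj("side",P)[0]; print(P.round(3),e.round(0),[[int(v) for v in d["rect"]] for d in D],[[int(v) for v in d["rect"]] for d in T])
regs={}
for d in T:
    r=d["rect"]
    if abs((r[0]+r[2])/2-501)<10 and abs((r[1]+r[3])/2-262)<10: regs["top"]=d["region"]
def seg(im,c,w=24):
    m=np.zeros(im.shape[:2],np.uint8); x,y=map(int,c); win=im[y-w:y+w,x-w:x+w]
    bg=np.median(win.reshape(-1,3),0); g=(np.abs(win.astype(int)-bg).max(2)>70).astype(np.uint8)
    n,l,st,_=cv2.connectedComponentsWithStats(g); k=1+np.argmax(st[1:,4])
    h=cv2.convexHull(cv2.findNonZero((l==k).astype(np.uint8))); cv2.fillConvexPoly(win:=np.zeros((2*w,2*w),np.uint8),h,1)
    m[y-w:y+w,x-w:x+w]=win; return m>0
regs.setdefault("top",seg(t,(501,262)))
for d in D:
    r=d["rect"]
    if np.hypot((r[0]+r[2])/2-e[0],(r[1]+r[3])/2-e[1])<12: regs["side"]=d["region"]
print(list(regs),regs["top"].sum())
x,sc=fitpack(regs,P); print(x.round(4),sc); 
for c in regs:print(c,iou(c,x,regs[c]))
go(x[0],x[1],.12,x[2])
E
```

```text
[ 0.56  -0.381  0.02 ] [384. 374.] [[207, 205, 219, 228], [365, 364, 401, 393], [281, 282, 307, 311]] [[141, 201, 171, 227], [169, 252, 194, 275], [489, 251, 509, 271], [184, 296, 212, 318]]
['top', 'side'] 441
[ 5.6110e-01 -3.8140e-01  3.1326e+00  2.0000e-04] 0.9248966151401911
top 0.9413690600795479
side 0.9084241702008342
{'shift_now': [-399.8, 30.1, 21.0], 'az': np.float64(0.085), 'shift_after_turn': [-395.8, 63.9, 21.0], 'q6': np.float64(-0.11)}
```

```bash
python3 -m jog '[[0,0,0.085,0,0,0,-1],[0,0,0,-33,5.3,0,-1],[0,0,0,-33,5.3,0,-1],[0,0,0,-33,5.3,0,-1],[0,0,0,-33,5.3,0,-1],[0,0,0,-33,5.3,0,-1],[0,0,0,-33,5.3,0,-1],[0,0,0,-33,5.3,0,-1],[0,0,0,-33,5.3,0,-1],[0,0,0,-33,5.3,0,-1],[0,0,0,-33,5.3,0,-1],[0,0,0,-33,5.3,0,-1],[0,0,0,-33,5.3,0,-1],[0,0,0,0,0,25,-1],[0,0,0,0,0,0,-1],[0,0,0,0,0,0,-1]]'; python3 -c "
from h import *
go(.5611,-.3814,.028,-.009)"
```

```text
t: 26.65
ee_pos: [0.5603, -0.3805, 0.1147]
orientation: [0.71, 0.704, -0.0, -0.002]
force: [-0.0, -0.1, 0.6]
opening: 0.0854
finger_force: 0.0
{'shift_now': [-1.1, 1.1, 86.7], 'az': np.float64(0.0), 'shift_after_turn': [-1.1, 1.1, 86.7], 'q6': np.float64(-0.7)}
```

```bash
python3 -m jog '[[0,0,0,-1,1,30,-1],[0,0,0,0,0,30,-1],[0,0,0,0,0,17,-1],[0,0,0,0,0,10,-1],[0,0,0,0,0,0,-1],[0,0,0,0,0,0,-1],[0,0,0,0,0,0,1],[0,0,0,0,0,0,1],[0,0,0,0,0,0,1],[0,0,0,0,0,0,1],[0,0,0,0,0,0,1],[0,0,0,0,0,0,1],[0,0,0,0,0,0,1],[0,0,0,0,0,0,1],[0,0,0,0,0,0,1],[0,0,0,0,0,0,1]]'
python3 -m jog '[[0,0,0,0,0,-15,1],[0,0,0,0,0,-25,1],[0,0,0,0,0,-25,1],[0,0,0,0,0,-25,1],[0,0,0,0,0,0,1],[0,0,0,0,0,0,1]]'
python3 n.py 1 .10
```

```text
t: 27.98
ee_pos: [0.5626, -0.3823, 0.0306]
orientation: [0.71, 0.704, 0.0, 0.001]
force: [-1.7, 2.7, 9.4]
opening: 0.0463
finger_force: 62.3
t: 28.48
ee_pos: [0.5626, -0.3824, 0.1209]
orientation: [0.71, 0.704, 0.0, 0.002]
force: [-0.8, 0.1, -1.1]
opening: 0.0465
finger_force: 62.4
[ 0.5058 -0.05    0.1   ]
{'shift_now': [331.9, -59.6, 20.1], 'az': np.float64(-0.085), 'shift_after_turn': [335.8, -31.2, 20.1], 'q6': np.float64(-0.79)}
```

```bash
python3 -m jog '[[0,0,0,27.7,-5,0,1],[0,0,0,27.7,-5,0,1],[0,0,0,27.7,-5,0,1],[0,0,0,27.7,-5,0,1],[0,0,0,27.7,-5,0,1],[0,0,0,27.7,-5,0,1],[0,0,0,27.7,-5,0,1],[0,0,0,27.7,-5,0,1],[0,0,0,27.7,-5,0,1],[0,0,0,27.7,-5,0,1],[0,0,0,27.7,-5,0,1],[0,0,0,27.7,-5,0,1],[0,0,-0.085,0,0,0,1],[0,0,0,0,0,20,1],[0,0,0,0,0,0,1],[0,0,0,0,0,0,1]]'
python3 n.py 1 .0426
```

```text
t: 29.82
ee_pos: [0.5039, -0.0488, 0.0979]
orientation: [0.68, 0.734, -0.001, -0.001]
force: [1.2, 0.1, -1.4]
opening: 0.0465
finger_force: 62.2
[ 0.5058 -0.05    0.0426]
{'shift_now': [-1.3, 1.9, 55.3], 'az': np.float64(-0.0), 'shift_after_turn': [-1.3, 1.9, 55.3], 'q6': np.float64(-0.33)}
```

```bash
python3 -m jog '[[0,0,0,-1,1.5,20,1],[0,0,0,0,0,20,1],[0,0,0,0,0,8,1],[0,0,0,0,0,4,1],[0,0,0,0,0,2,1],[0,0,0,0,0,1,1],[0,0,0,0,0,0,1],[0,0,0,0,0,0,1]]'
python3 n.py 1 .0426
```

```text
t: 30.48
ee_pos: [0.5068, -0.05, 0.0448]
orientation: [0.679, 0.734, 0.0, 0.0]
force: [0.8, 0.1, -1.7]
opening: 0.0463
finger_force: 62.3
[ 0.5058 -0.05    0.0426]
{'shift_now': [0.1, -1.0, 2.2], 'az': np.float64(0.0), 'shift_after_turn': [0.1, -1.0, 2.2], 'q6': np.float64(-0.33)}
```

```bash
python3 -m jog '[[0,0,0,0,0,1,1],[0,0,0,0,0,1,1],[0,0,0,0,0,1,1],[0,0,0,0,0,0,1],[0,0,0,0,0,0,1]]'
python3 -m jog '[[0,0,0,0,0,-1,0],[0,0,0,0,0,-1,-0.3],[0,0,0,0,0,0,-0.5],[0,0,0,0,0,0,-0.5],[0,0,0,0,0,0,-0.5],[0,0,0,0,0,-10,-0.5],[0,0,0,0,0,-25,-1],[0,0,0,0,0,-25,-1],[0,0,0,0,0,-25,-1],[0,0,0,0,0,0,-1],[0,0,0,0,0,0,-1]]'; python3 m.py; python3 -c "
from h import *
go(.4733,.3138,.12,-.2737)"
```

```text
t: 30.9
ee_pos: [0.5067, -0.05, 0.0426]
orientation: [0.679, 0.734, 0.0, 0.001]
force: [-8.9, 2.2, 24.1]
opening: 0.0462
finger_force: 65.1
t: 31.82
ee_pos: [0.5071, -0.0501, 0.1298]
orientation: [0.679, 0.734, 0.001, 0.001]
force: [-0.4, -0.3, -0.9]
opening: 0.0855
finger_force: 0.0
0.75 x y yaw z [ 4.727e-01  3.131e-01 -2.596e-01  3.000e-04] iou 0.91 2
green [0.683 0.419 0.017]
0.58 x y yaw z [0.5679 0.3531 0.3733 0.0044] iou 0.78 2
{'shift_now': [365.0, -4.6, 7.4], 'az': np.float64(0.351), 'shift_after_turn': [341.3, -129.7, 7.4], 'q6': np.float64(0.02)}
```

```bash
python3 -m jog '[[0,0,0.086,0,0,0,-1],[0,0,0.086,0,0,0,-1],[0,0,0.086,0,0,0,-1],[0,0,0.086,0,0,0,-1],[0,0,0,31,-11.8,0,-1],[0,0,0,31,-11.8,0,-1],[0,0,0,31,-11.8,0,-1],[0,0,0,31,-11.8,0,-1],[0,0,0,31,-11.8,0,-1],[0,0,0,31,-11.8,0,-1],[0,0,0,31,-11.8,0,-1],[0,0,0,31,-11.8,0,-1],[0,0,0,31,-11.8,0,-1],[0,0,0,31,-11.8,0,-1],[0,0,0,31,-11.8,0,-1],[0,0,0,0,0,15,-1],[0,0,0,0,0,0,-1],[0,0,0,0,0,0,-1]]'; python3 -c "
from h import *
go(.473,.3135,.028,-.267)"
```

```text
t: 33.52
ee_pos: [0.4704, 0.3128, 0.1118]
orientation: [0.795, 0.607, -0.002, -0.0]
force: [-0.9, 0.2, 0.4]
opening: 0.0852
finger_force: 0.0
{'shift_now': [1.5, 2.5, 83.8], 'az': np.float64(0.001), 'shift_after_turn': [1.5, 2.5, 83.8], 'q6': np.float64(0.72)}
```

```bash
python3 -m jog '[[0,0,0,1.2,2,30,-1],[0,0,0,0,0,30,-1],[0,0,0,0,0,14,-1],[0,0,0,0,0,9,-1],[0,0,0,0,0,0,-1],[0,0,0,0,0,0,-1],[0,0,0,0,0,0,1],[0,0,0,0,0,0,1],[0,0,0,0,0,0,1],[0,0,0,0,0,0,1],[0,0,0,0,0,0,1],[0,0,0,0,0,0,1],[0,0,0,0,0,0,1],[0,0,0,0,0,0,1],[0,0,0,0,0,0,1],[0,0,0,0,0,0,1]]'
python3 -m jog '[[0,0,0,0,0,-15,1],[0,0,0,0,0,-25,1],[0,0,0,0,0,-25,1],[0,0,0,0,0,-10,1],[0,0,0,0,0,0,1],[0,0,0,0,0,0,1]]'
python3 n.py 2 .10
```

```text
t: 34.85
ee_pos: [0.4738, 0.314, 0.0313]
orientation: [0.795, 0.607, 0.001, 0.0]
force: [-2.7, -1.9, 11.2]
opening: 0.0465
finger_force: 61.8
t: 35.35
ee_pos: [0.4733, 0.3138, 0.1047]
orientation: [0.795, 0.607, 0.0, 0.0]
force: [-0.1, -0.5, -1.4]
opening: 0.0463
finger_force: 62.4
[0.5007 0.0158 0.1   ]
{'shift_now': [-280.2, 105.0, 4.7], 'az': np.float64(-0.344), 'shift_after_turn': [-299.2, 4.4, 4.7], 'q6': np.float64(0.37)}
```

```bash
python3 -m jog '[[0,0,0,-28,10.5,0,1],[0,0,0,-28,10.5,0,1],[0,0,0,-28,10.5,0,1],[0,0,0,-28,10.5,0,1],[0,0,0,-28,10.5,0,1],[0,0,0,-28,10.5,0,1],[0,0,0,-28,10.5,0,1],[0,0,0,-28,10.5,0,1],[0,0,0,-28,10.5,0,1],[0,0,0,-28,10.5,0,1],[0,0,-0.086,0,0,0,1],[0,0,-0.086,0,0,0,1],[0,0,-0.086,0,0,0,1],[0,0,-0.086,0,0,0,1],[0,0,0,0,0,0,1],[0,0,0,0,0,0,1],[0,0,0,0,0,0,1]]'
python3 n.py 2 .0433
```

```text
t: 36.77
ee_pos: [0.5005, 0.0161, 0.1042]
orientation: [0.68, 0.733, -0.0, -0.0]
force: [0.4, 0.5, -1.0]
opening: 0.0465
finger_force: 62.4
[0.5007 0.0158 0.0433]
{'shift_now': [-0.3, 0.3, 60.9], 'az': np.float64(-0.003), 'shift_after_turn': [-0.3, 0.3, 60.9], 'q6': np.float64(-0.2)}
```

```bash
python3 -m jog '[[0,0,0,0,0,22,1],[0,0,0,0,0,22,1],[0,0,0,0,0,10,1],[0,0,0,0,0,4,1],[0,0,0,0,0,2,1],[0,0,0,0,0,1,1],[0,0,0,0,0,1,1],[0,0,0,0,0,0,1],[0,0,0,0,0,0,1]]'
```

```text
t: 37.52
ee_pos: [0.5011, 0.016, 0.0436]
orientation: [0.679, 0.734, 0.0, 0.0]
force: [-0.4, -0.2, -0.8]
opening: 0.0462
finger_force: 62.4
```

```bash
python3 -m jog '[[0,0,0,0,0,1,1],[0,0,0,0,0,1,1],[0,0,0,0,0,0,1],[0,0,0,0,0,0,1]]'
python3 -m jog '[[0,0,0,0,0,-1,0],[0,0,0,0,0,-1,-0.3],[0,0,0,0,0,0,-0.5],[0,0,0,0,0,0,-0.5],[0,0,0,0,0,0,-0.5],[0,0,0,0,0,-10,-0.5],[0,0,0,0,0,-25,-1],[0,0,0,0,0,-25,-1],[0,0,0,0,0,-20,-1],[0,0,0,-33,0,0,-1],[0,0,0,-33,0,0,-1],[0,0,0,-33,0,0,-1],[0,0,0,0,0,0,-1],[0,0,0,0,0,0,-1]]'; python3 m.py
```

```text
t: 37.85
ee_pos: [0.5012, 0.016, 0.0432]
orientation: [0.679, 0.734, 0.0, 0.001]
force: [-14.0, 1.2, 33.4]
opening: 0.0465
finger_force: 66.3
t: 39.02
ee_pos: [0.5084, -0.0839, 0.1235]
orientation: [0.68, 0.733, -0.0, 0.0]
force: [0.4, -0.0, -0.5]
opening: 0.0854
finger_force: 0.0
0.91 x y yaw z [0.4997 0.0163 3.154  0.0129] iou 0.85 2
0.83 x y yaw z [ 0.5694  0.3561  0.362  -0.001 ] iou 0.91 2
green [0.686 0.415 0.017]
```

```bash
python3 -c "
from h import *
go(.5693,.3557,.12,.375)"
```

```text
{'shift_now': [431.4, 94.8, 3.3], 'az': np.float64(-0.297), 'shift_after_turn': [384.7, 216.9, 3.3], 'q6': np.float64(-0.68)}
```

```bash
python3 -m jog '[[0,0,0,33.2,0,0,-1],[0,0,0,33.2,0,0,-1],[0,0,0,33.2,0,0,-1],[0,0,0,33.2,0,0,-1],[0,0,0,33.2,0,0,-1],[0,0,0,33.2,0,0,-1],[0,0,0,33.2,0,0,-1],[0,0,0,33.2,0,0,-1],[0,0,0,33.2,0,0,-1],[0,0,0,33.2,0,0,-1],[0,0,0,33.2,0,0,-1],[0,0,0,33.2,0,0,-1],[0,0,0,33.2,0,0,-1],[0,0,0,0,32,0,-1],[0,0,0,0,32,0,-1],[0,0,0,0,31,0,-1]]'
python3 -m jog '[[0,0,-0.1,0,0,0,-1],[0,0,-0.1,0,0,0,-1],[0,0,-0.097,0,0,0,-1],[0,0,0,0,0,10,-1],[0,0,0,0,0,0,-1],[0,0,0,0,0,0,-1]]';python3 -c "
from h import *
go(.5693,.3557,.028,.375)"
```

```text
t: 40.55
ee_pos: [0.5699, 0.357, 0.1232]
orientation: [0.678, 0.735, 0.0, 0.0]
force: [0.1, 0.4, -0.1]
opening: 0.0851
finger_force: 0.0
t: 41.05
ee_pos: [0.5691, 0.3553, 0.1121]
orientation: [0.564, 0.826, -0.001, -0.0]
force: [0.1, -1.2, 0.2]
opening: 0.0856
finger_force: 0.0
{'shift_now': [0.3, 0.5, 84.1], 'az': np.float64(-0.004), 'shift_after_turn': [0.3, 0.5, 84.1], 'q6': np.float64(0.07)}
```

```bash
python3 -m jog '[[0,0,0,0,0,30,-1],[0,0,0,0,0,30,-1],[0,0,0,0,0,15,-1],[0,0,0,0,0,9,-1],[0,0,0,0,0,0,-1],[0,0,0,0,0,0,-1],[0,0,0,0,0,0,1],[0,0,0,0,0,0,1],[0,0,0,0,0,0,1],[0,0,0,0,0,0,1],[0,0,0,0,0,0,1],[0,0,0,0,0,0,1],[0,0,0,0,0,0,1],[0,0,0,0,0,0,1],[0,0,0,0,0,0,1],[0,0,0,0,0,0,1]]'
python3 -m jog '[[0,0,0,0,0,-15,1],[0,0,0,0,0,-25,1],[0,0,0,0,0,-25,1],[0,0,0,0,0,-10,1],[0,0,0,0,0,0,1],[0,0,0,0,0,0,1]]'
python3 n.py 3 .10
```

```text
t: 42.38
ee_pos: [0.5704, 0.3552, 0.0304]
orientation: [0.563, 0.826, 0.001, 0.0]
force: [-1.7, -1.0, 8.4]
opening: 0.0465
finger_force: 62.3
t: 42.88
ee_pos: [0.5699, 0.355, 0.1038]
orientation: [0.563, 0.826, 0.0, 0.0]
force: [-0.1, 1.0, -1.0]
opening: 0.0465
finger_force: 61.8
[0.4956 0.0816 0.1   ]
{'shift_now': [-227.3, -169.0, 3.7], 'az': np.float64(0.297), 'shift_after_turn': [-266.9, -95.1, 3.7], 'q6': np.float64(0.37)}
```

```bash
python3 -m jog '[[0,0,0.1,0,0,0,1],[0,0,0.1,0,0,0,1],[0,0,0.097,0,0,0,1],[0,0,0,0,-24,0,1],[0,0,0,0,-24,0,1],[0,0,0,0,-24,0,1],[0,0,0,0,-23,0,1],[0,0,0,-27,0,0,1],[0,0,0,-27,0,0,1],[0,0,0,-27,0,0,1],[0,0,0,-27,0,0,1],[0,0,0,-27,0,0,1],[0,0,0,-27,0,0,1],[0,0,0,-27,0,0,1],[0,0,0,-27,0,0,1],[0,0,0,-27,0,0,1],[0,0,0,-24,0,0,1],[0,0,0,0,0,0,1],[0,0,0,0,0,0,1],[0,0,0,0,0,0,1]]'
python3 n.py 3 .0424
```

```text
t: 44.55
ee_pos: [0.4953, 0.0817, 0.103]
orientation: [0.68, 0.734, -0.001, -0.001]
force: [0.9, 0.5, -0.2]
opening: 0.0462
finger_force: 62.0
[0.4956 0.0816 0.0424]
{'shift_now': [-0.1, 0.5, 60.6], 'az': np.float64(-0.0), 'shift_after_turn': [-0.1, 0.5, 60.6], 'q6': np.float64(-0.07)}
```

```bash
python3 -m jog '[[0,0,0,0,0,22,1],[0,0,0,0,0,22,1],[0,0,0,0,0,10,1],[0,0,0,0,0,3,1],[0,0,0,0,0,2,1],[0,0,0,0,0,1,1],[0,0,0,0,0,0,1],[0,0,0,0,0,0,1]]'
python3 -m jog '[[0,0,0,0,0,1,1],[0,0,0,0,0,1,1],[0,0,0,0,0,0,1],[0,0,0,0,0,0,1]]'
```

```text
t: 45.22
ee_pos: [0.4962, 0.0816, 0.0448]
orientation: [0.679, 0.734, 0.0, 0.0]
force: [-0.4, 0.8, -0.7]
opening: 0.0461
finger_force: 61.9
t: 45.55
ee_pos: [0.496, 0.0815, 0.0424]
orientation: [0.679, 0.734, 0.0, 0.0]
force: [0.4, 0.2, 3.7]
opening: 0.0463
finger_force: 62.5
```

```bash
python3 -m jog '[[0,0,0,0,0,1,1],[0,0,0,0,0,0,1],[0,0,0,0,0,0,0],[0,0,0,0,0,-1,-0.3],[0,0,0,0,0,0,-0.5],[0,0,0,0,0,0,-0.5],[0,0,0,0,0,0,-0.5],[0,0,0,0,0,-10,-0.5],[0,0,0,0,0,-25,-1],[0,0,0,0,0,-25,-1],[0,0,0,0,0,-25,-1],[0,0,0,0,-30,0,-1],[0,0,0,0,-30,0,-1],[0,0,0,0,-30,0,-1],[0,0,0,0,-30,0,-1],[0,0,0,0,0,0,1],[0,0,0,0,0,0,1]]'
python3 m.py; python3 -c "
from h import *
f=json.load(open('fix2.json'))
print(place([[-.06,-.099+.066*i,.012] for i in range(4)],*f[:3]).round(4))
P=place([-.0308,.185,.10],*f[:3])[0]; go(*P,f[2])
t=cv2.imread('pics/last_top.png');s=cv2.imread('pics/last_side.png')
cv2.imwrite('pics/p4.png',np.hstack([cv2.resize(t[200:330,230:460],(460,260)),cv2.resize(s[180:330,200:380],(312,260))]))"
```

```text
t: 46.97
ee_pos: [0.3756, 0.0722, 0.1281]
orientation: [0.679, 0.734, 0.001, 0.001]
force: [-0.2, -0.2, 0.5]
opening: 0.0639
finger_force: 0.0
green [0.688 0.417 0.017]
0.81 x y yaw z [ 0.5099 -0.1145  0.0663  0.0121] iou 0.93 2
0.68 x y yaw z [0.4996 0.0165 0.052  0.0146] iou 0.87 2
0.64 x y yaw z [ 0.5057 -0.0494  3.2326 -0.0045] iou 0.94 1
0.54 x y yaw z [0.4947 0.0822 0.0696 0.0113] iou 0.82 2
0.49 x y yaw z [ 0.6036 -0.2629  1.9676 -0.0095] iou 0.44 1
[[ 0.5108 -0.1158  0.012 ]
 [ 0.5058 -0.05    0.012 ]
 [ 0.5007  0.0158  0.012 ]
 [ 0.4956  0.0816  0.012 ]]
{'shift_now': [86.2, 148.4, 27.3], 'az': np.float64(0.0), 'shift_after_turn': [86.2, 148.4, 27.3], 'q6': np.float64(-0.09)}
```

View pics/p4.png

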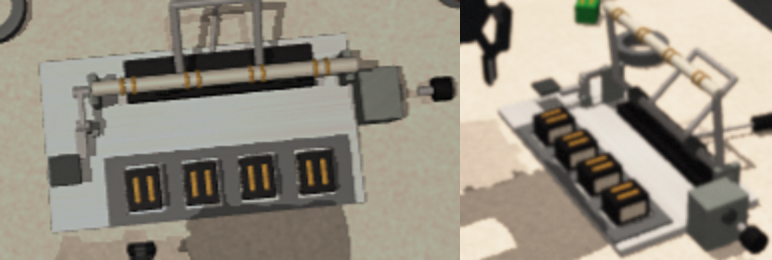

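All four packs sit within 2 mm of their nests, the arm is still cocked and the knob is out. Next is the trigger, pressed towards its outer end.

```bash
python3 -m jog '[[0,0,0,31,0,0,1],[0,0,0,31,0,0,1],[0,0,0,32,0,0,1],[0,0,0,0,30,0,1],[0,0,0,0,30,0,1],[0,0,0,0,30,0,1],[0,0,0,0,30,0,1],[0,0,0,0,28,0,1],[0,0,0,0,0,30,1],[0,0,0,0,0,20,1],[0,0,0,0,0,0,1],[0,0,0,0,0,0,1]]'; python3 -c "
from h import *
f=json.load(open('fix2.json'))
P=place([-.0308,.193,.053],*f[:3])[0]; go(*P,f[2])
s=camera('side')
cv2.imwrite('pics/t1.png',cv2.resize(s[180:260,200:320],(600,400)))"
```

```text
t: 48.17
ee_pos: [0.5162, 0.1773, 0.0762]
orientation: [0.679, 0.734, -0.001, -0.001]
force: [-0.8, -0.2, 0.8]
opening: -0.0003
finger_force: 0.0
{'shift_now': [0.1, 1.4, 23.2], 'az': np.float64(0.0), 'shift_after_turn': [0.1, 1.4, 23.2], 'q6': np.float64(0.11)}
```

View pics/t1.png

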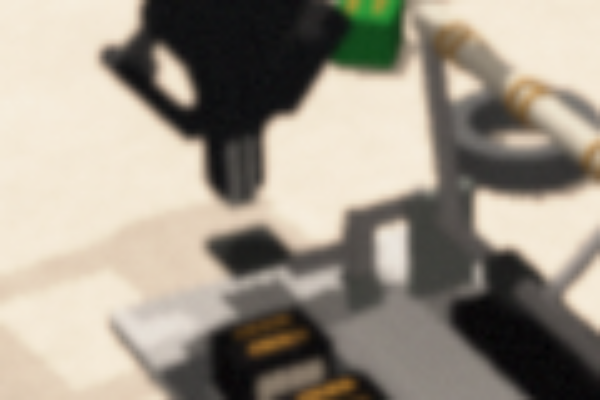

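```bash
python3 -m jog '[[0,0,0,0,1,10,1],[0,0,0,0,0,8,1],[0,0,0,0,0,5,1],[0,0,0,0,0,4,1],[0,0,0,0,0,3,1],[0,0,0,0,0,3,1],[0,0,0,0,0,0,1]]'
python3 -m jog '[[0,0,0,0,0,2,1],[0,0,0,0,0,2,1],[0,0,0,0,0,2,1],[0,0,0,0,0,1,1],[0,0,0,0,0,0,1],[0,0,0,0,0,0,1],[0,0,0,0,0,0,1],[0,0,0,0,0,0,1]]'
python3 -c "
from h import *
s=camera('side')
cv2.imwrite('pics/t2.png',cv2.resize(s[170:330,190:390],(500,400)))"
```

```text
t: 48.8
ee_pos: [0.5169, 0.1775, 0.0437]
orientation: [0.679, 0.734, -0.0, -0.0]
force: [-0.0, -0.7, 0.4]
opening: -0.0001
finger_force: 0.0
t: 49.47
ee_pos: [0.5176, 0.1774, 0.0372]
orientation: [0.679, 0.734, 0.0, 0.0]
force: [-2.3, 0.5, 5.6]
opening: -0.0001
finger_force: 2.6
```

View pics/t2.png

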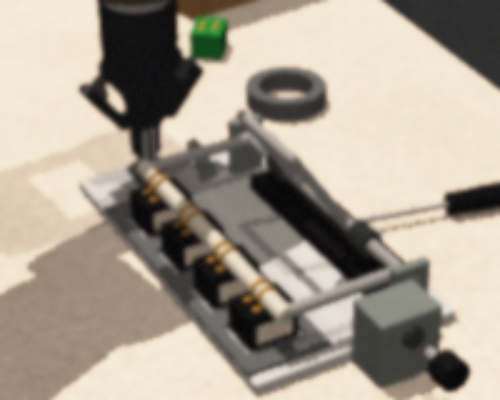

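The arm has sprung down onto the packs. Now I'll lift off and go to the knob.

```bash
python3 -m jog '[[0,0,0,0,0,-10,1],[0,0,0,0,0,-30,1],[0,0,0,0,0,-30,1],[0,0,0,0,0,-30,1],[0,0,0,0,0,-30,-1],[0,0,0,0,0,-20,-1],[0,0,0,0,0,0,-1]]'; python3 -c "
from h import *
go(.6018,-.2618,.15,.0745)"
```

```text
t: 50.1
ee_pos: [0.5189, 0.1777, 0.1923]
orientation: [0.679, 0.734, 0.003, 0.002]
force: [0.9, -0.3, 0.4]
opening: 0.0356
finger_force: 0.0
{'shift_now': [-444.6, 48.6, 42.3], 'az': np.float64(0.003), 'shift_after_turn': [-444.5, 49.7, 42.3], 'q6': np.float64(0.12)}
```

```bash
python3 -m jog '[[0,0,0,-32,3.6,0,-1],[0,0,0,-32,3.6,0,-1],[0,0,0,-32,3.6,0,-1],[0,0,0,-32,3.6,0,-1],[0,0,0,-32,3.6,0,-1],[0,0,0,-32,3.6,0,-1],[0,0,0,-32,3.6,0,-1],[0,0,0,-32,3.6,0,-1],[0,0,0,-32,3.6,0,-1],[0,0,0,-32,3.6,0,-1],[0,0,0,-32,3.6,0,-1],[0,0,0,-32,3.6,0,-1],[0,0,0,-32,3.6,0,-1],[0,0,0,-29,2,0,-1],[0,0,0,0,0,20,-1],[0,0,0,0,0,20,-1],[0,0,0,0,0,0,-1],[0,0,0,0,0,0,-1],[0,0,0,0,0,0,-1]]'; python3 -c "
from h import *
go(.6018,-.2618,.038,.0745)"
```

```text
t: 51.68
ee_pos: [0.6006, -0.2624, 0.1482]
orientation: [0.679, 0.734, 0.0, 0.0]
force: [-0.5, -0.5, 1.3]
opening: 0.0851
finger_force: 0.0
{'shift_now': [0.5, 1.2, 110.2], 'az': np.float64(0.003), 'shift_after_turn': [0.5, 1.2, 110.2], 'q6': np.float64(-0.6)}
```

Descend, pinch, then push home (+tool x) by 25 mm plus a little.

```bash
python3 -m jog '[[0,0,0,0,1,30,-1],[0,0,0,0,0,30,-1],[0,0,0,0,0,30,-1],[0,0,0,0,0,19,-1],[0,0,0,0,0,0,-1],[0,0,0,0,0,0,-1],[0,0,0,0,0,0,1],[0,0,0,0,0,0,1],[0,0,0,0,0,0,1],[0,0,0,0,0,0,1],[0,0,0,0,0,0,1],[0,0,0,0,0,0,1],[0,0,0,0,0,0,1],[0,0,0,0,0,0,1],[0,0,0,0,0,0,1],[0,0,0,0,0,0,1]]'
python3 -m jog '[[0,0,0,4,0,0,1],[0,0,0,5,0,0,1],[0,0,0,5,0,0,1],[0,0,0,5,0,0,1],[0,0,0,4,0,0,1],[0,0,0,3,0,0,1],[0,0,0,2,0,0,1],[0,0,0,0,0,0,1],[0,0,0,0,0,0,1],[0,0,0,0,0,0,1]]'
```

```text
t: 53.02
ee_pos: [0.6026, -0.2626, 0.0393]
orientation: [0.679, 0.734, 0.001, 0.002]
force: [7.7, 1.0, 4.3]
opening: 0.0262
finger_force: 59.3
t: 53.85
ee_pos: [0.6007, -0.2374, 0.0395]
orientation: [0.68, 0.734, -0.0, 0.004]
force: [11.1, -21.5, -2.5]
opening: 0.026
finger_force: 59.6
```

```bash
python3 -m jog '[[0,0,0,0,0,0,-1],[0,0,0,0,0,0,-1],[0,0,0,0,0,0,-1],[0,0,0,0,0,0,-1],[0,0,0,0,0,0,-1],[0,0,0,0,0,0,-1],[0,0,0,0,0,-30,-1],[0,0,0,0,0,-30,-1],[0,0,0,0,0,-30,-1],[0,0,0,0,0,-30,-1],[0,0,0,0,0,-30,-1],[0,0,0,0,-35,0,-1],[0,0,0,0,-35,0,-1],[0,0,0,0,-35,0,-1],[0,0,0,0,-35,0,-1],[0,0,0,0,0,0,-1],[0,0,0,0,0,0,-1],[0,0,0,0,0,0,-1]]'
python3 -c "
from h import *
t=camera('top');s=camera('side')
cv2.imwrite('pics/e1.png',np.hstack([cv2.resize(t[200:330,230:460],(460,260)),cv2.resize(s[180:330,200:380],(312,260))]))"
```

```text
t: 55.35
ee_pos: [0.46, -0.2454, 0.1885]
orientation: [0.679, 0.734, 0.0, 0.0]
force: [-0.0, 0.4, -0.0]
opening: 0.0852
finger_force: 0.0
```

View pics/e1.png

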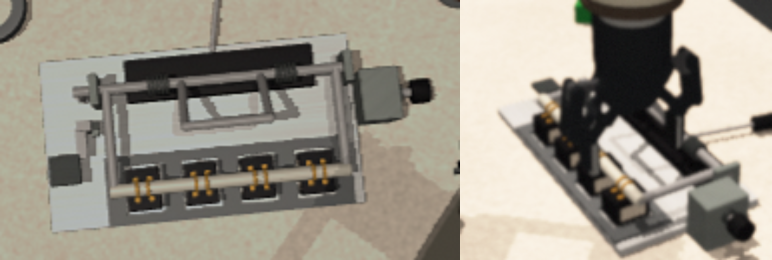

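The knob is home (top-view crop 420,90), the bar lies on all four packs, and the gripper is clear of everything.

```bash
python3 -c "
from station import *
print(hand_in())"
```

```text
the job is handed in; nothing more can be done
None
```

I handed the job in with all four packs standing in the nests, the contact arm down on them and the knob home; the last picture shows this, but the station gave no verdict.

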